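# Clear the doorway and latch the small steel cabinet

## Robot

A 6-joint arm with a two-finger parallel gripper is mounted at the origin on a cart in front of the work surface, level with it; the furniture and walls round the work are solid. World frame = base frame: x ahead of the robot, y to its left, z up, the work surface at z = 0. Lengths are in m, angles in degrees, forces in N, time in s.
With the tool pointing down it reaches from about 0.35 to 0.875 m from the base axis. Payload 4.2 kg.
Tool frame: the origin (TCP) lies between the finger pads; the fingertips stand 8 mm ahead of it and the grasp point (between the pads) lies 11 mm behind it; z points along the fingers, y is the line along which they close (so a half turn about z gives the same grasp; the last joint's range is limited). The gripper opens to 87 mm and grips with 3 to 60 N. Pads are 19 mm wide; open, the fingers measure 117 mm over their backs; the gripper's body (75 mm by 190 mm) begins 51 mm behind the grasp point.
Start: joints at [14.817, 22.042, 0.453, 0, -68.411, -14.817], TCP at [0.625, 0, 0.231] pointing down, gripper open.
Joint ranges: [-179.83, 179.83], [-69.29, 118.12], [-61.27, 80.66], [-181.25, 117.63], [-171.15, -9.14], [-177.46, 177.46]. Speed limits (degrees/s): [159.86, 159.86, 180, 180, 180, 180].

## Interface

Orientations are given as a 3x3 rotation matrix whose columns are the frame's x, y, z axes.
In Python, from station import sense, capture, camera_model, finish_job, find_in gives the robot as it stands. The module is installed in compiled form; this text tells all that it offers.
- The arm moves only by the tool arm_command, never from a script. Its argument "motion" is a list of rows, each a list of 7 numbers: the finger opening in mm, from 0 to 87, then the shift along the tool's x, y, z in mm, then the turn, a rotation vector about the tool's x, y, z in rad. In form: [[jaw, dx, dy, dz, rx, ry, rz], ...]. A call has 1 to 8 rows; each row shifts and turns the commanded pose from where the row before left it, along the tool's axes as they then stand; what a row does not reach is not made up. A row lasts 1/10 s, in which the tool goes at most 50 mm and 8.59 degrees, less where a joint would pass 70% of its speed; a pose out of reach is approached as far as the arm can. A call with a gripper value outside its range is refused whole. The fingers move at their own pace and stop on an object; the grip force is fixed at half the most. Time passes only in rows, so rows that do not move let the fingers close. It gives the time, the measured TCP pose, the force, the opening and the grip force at its end, in the units of the state.
- sense(): the state, without advancing time (a new reading comes with each control period).
- capture(name): name is "scene" or "side" or "wrist"; returns the picture (420x560x3 uint8, red, green, blue); there is no depth.
- camera_model(name): a dict with "fx", "fy", "cx", "cy" (pixels), "k1" (the pictures are not rectified: a ray, as slopes to the right and down, at radius r is drawn at 1 + k1 r^2 times it, then the intrinsics apply), "R" (3x3) and "t" (3): a world point X has camera coordinates R X + t. Camera axes: x right, y down, z forward; pixel columns grow to the right and rows downward; lengths in m; the calibration is good to about 2 mm. A picture is of the moment at which its call begins: read the wrist's pose just before it. camera_model takes no time and is no camera call; for the wrist camera it gives the pose at the moment of the call.
- finish_job(): hands the job in; it is judged then, once.
Trained networks look in the newest picture that a camera, given by its name, has taken for a name from the list of things; names that differ only in an ending like _2 or _b are one class to them, and where a whole thing is asked for, a point or a joint stands for the part that bears it (a point fixed in the world has none). Each returns a list of dicts, best first, with "p" (0 to 1); they miss things now and then, are a little off and sometimes report something else, mostly with a low value. They report only what shows in the picture. A call takes as long as a camera call. They do not tell look-alikes from the thing itself.
- find_in(target, camera): "location" ([row, column] in pixels, amid what is visible of it).
The state is a dict: "time_s": time; "joints": joint angles; "joint_velocities": joint speeds; "effort": joint torques, N m; "tcp_pos": TCP position; "ee_rot": TCP orientation; "wrist_force": force on the tool from outside, world axes, zero at the start; "moment": the same for the moment, N m; "gripper_width": opening from 0.0 (shut) to 1.0 (fully open); "gripper_force": force on a finger pad.
Only numpy, scipy, OpenCV 4.12 (cv2) and the standard library are available. Lean on these libraries where they do the work, as an engineer would, in place of code of your own. Each camera call takes 0.05 s, during which the arm holds its last target. There are 200 camera calls.

## Task

The tape measure stands in the way of the small steel cabinet's open door. Stand it upright in the tray on top of the cabinet, then push the door shut until its sprung latch rides over the strike and snaps in, so that the door stays shut when you let go. Do not slam the door near the end or press on it with more than 20 N, and leave the bottle, the ratchet and the bolt where they are.

Things in the scene. Friction and masses are not known exactly. Their poses are not given: they have to be found in the camera images.
- cabinet: Small grey sheet-steel cabinet fixed to the worktop, 140 mm deep (its x), 200 mm wide (its y), 130 mm high with the rim of its roof tray. Origin: centre of the underside, on the worktop; z up; its open front faces its own -x. Position and yaw vary.
- tray (a point): Centre of the floor of the shallow tray on the cabinet's roof, 118 mm above the worktop; axes as the cabinet's. The tray is 92 mm (x) by 192 mm (y) inside, its rim 12 mm high and 4 mm thick; the 40 mm of roof in front of it (towards the door) are flat.
- hinge (a point): Point on the door's upright hinge axis, 85 mm above the worktop, at the cabinet's front left corner (left as the robot sees it); axes as the cabinet's. From here the shut door runs 190 mm along the cabinet's -y. The door is a flat steel panel, 6 to 112 mm above the worktop, its outer face 10 mm outside the hinge axis.
- door_push (a point): Point on the door's outer face, 22 mm from its free edge, 168 mm from the hinge axis, 85 mm above the worktop; turns with the door: its -x points out of the outer face (away from the cabinet when shut), its y along the door to the hinge. Press here. Below it, 20 to 24 mm above the worktop, a finger lip stands 9 mm proud.
- door_leaf (a joint): Door angle in rad: 0 is parallel to the cabinet's front; it grows as the door swings open towards the robot (1.57 is square to the front). Turns easily and stays where it is left, but over about the last 0.15 to 0.25 rad a spring pushes it off again: not latched, the let-go door springs back to more than 0.15; latched it stays below 0.12.
- tape_measure: Yellow and black pocket tape measure, about 0.25 kg, standing on its edge on the worktop inside the sweep of the door. 35 mm thick (its x), 74 mm long (its y), 63 mm high (z). Origin: centre of the underside. Grasp across the 35 mm.
- bottle: Small white dropper bottle with a blue cap, 37 mm wide, 78 mm high, standing to the right of the cabinet; origin at the centre of its underside. To be left alone.
- ratchet: Chrome ratchet handle, 183 mm long (its y), 38 mm wide, 21 mm high, lying on the worktop to the right; origin at the centre of its underside. To be left alone.
- bolt: Steel bolt standing on its hexagon head, 27 mm wide, 60 mm high, left of the cabinet and behind the swing of the door; origin at the centre of its underside. To be left alone.
- latch (a point): The latch tongue on the door's inner face at the free edge; turns with the door. Strike roller and a stiff rubber buffer (12 N per mm) are on a bracket screwed down at another depth each time: the latch snaps in somewhere between 0 and 0.11 rad, not measured. Pressed at door_push it rides over at about 7 to 11 N, more nearer the hinge; at once after the snap the buffer resists.
Not all that is in view belongs to the job. There is more than one size of the tape_measure; the job needs the smallest.

How it is judged:
By the outcome, as a careful person would: the job done as asked, in the order asked, and still so for the second after the job is handed in, with the robot touching nothing.
It also fails if it takes over 61 s, if anything falls off the work surface, if the arm or the gripper's body presses on something with over 40 N, if the wrist force passes 120 N, or if a joint passes its speed limit or range.

## Working session

There is one attempt and no reset: what is moved stays moved. The work goes in short steps, Python scripts to look and compute and a tool call to move; the robot and the scene stay as the last step left them, time stands still between calls to the robot, and variables do not carry over. Pictures are saved under pics/ and viewed, at most 10 in all, crops included, and the job is handed in when it is done.

Besides the shell and the picture viewer there is one more tool, called as name(argument=value, ...), one argument or row to a line, values as JSON. arm_command: Moves the arm, as the interface text tells. Its arguments: {"type":"object","properties":{"motion":{"type":"array"}},"required":["motion"]}

```bash
mkdir -p pics
cat > h.py <<'E'
import numpy as np, cv2
from station import *
def ray(cam,row,col,m=None):
    m=m or camera_model(cam); K=np.array([[m["fx"],0,m["cx"]],[0,m["fy"],m["cy"]],[0,0,1.]])
    p=cv2.undistortPoints(np.array([[[col,row]]],float),K,np.array([m["k1"],0,0,0.]))[0,0]
    R=np.array(m["R"]);t=np.array(m["t"]);return -R.T@t,R.T@np.array([p[0],p[1],1])
def onz(cam,row,col,z,m=None):
    o,d=ray(cam,row,col,m);return o+d*(z-o[2])/d[2]
def proj(cam,X,m=None):
    m=m or camera_model(cam);K=np.array([[m["fx"],0,m["cx"]],[0,m["fy"],m["cy"]],[0,0,1.]])
    R=np.array(m["R"]);return cv2.projectPoints(np.array(X,float).reshape(-1,3),cv2.Rodrigues(R)[0],np.array(m["t"],float),K,np.array([m["k1"],0,0,0.]))[0][:,0]
def save(cam,n,s=1.4):
    im=capture(cam);cv2.imwrite(f"pics/{n}.png",cv2.resize(im[:,:,::-1],None,fx=s,fy=s,interpolation=cv2.INTER_CUBIC));return im
E
python3 - <<'E'
from h import *
for c in("scene","side"):
    save(c,c+"0")
    m=camera_model(c);print(c,ray(c,210,280)[0].round(3),ray(c,210,280)[1].round(2),m["fx"])
    for t in("tape_measure","cabinet","door_push","bottle","bolt","ratchet"):
        print(t,[(np.round(d["location"]).tolist(),round(d["p"],2),onz(c,*d["location"],.03).round(3).tolist()) for d in find_in(t,c)[:4]])
E
```

```text
scene [-0.308 -0.525  0.521] [ 0.78  0.5  -0.38] 453.2085225763527
tape_measure [([284.0, 269.0], 0.78, [0.346, -0.069, 0.03]), ([234.0, 157.0], 0.62, [0.4, 0.31, 0.03]), ([252.0, 257.0], 0.58, [0.448, 0.034, 0.03])]
cabinet [([218.0, 279.0], 0.56, [0.64, 0.095, 0.03])]
door_push [([232.0, 220.0], 0.85, [0.493, 0.179, 0.03])]
bottle [([256.0, 358.0], 0.91, [0.549, -0.176, 0.03])]
bolt [([251.0, 260.0], 0.19, [0.458, 0.032, 0.03])]
ratchet [([281.0, 362.0], 0.94, [0.451, -0.227, 0.03])]
side [0.545 1.154 0.648] [-0.02 -0.9  -0.43] 546.2013290074186
tape_measure [([217.0, 349.0], 0.88, [0.347, -0.088, 0.03]), ([310.0, 348.0], 0.86, [0.401, 0.31, 0.03])]
cabinet [([242.0, 256.0], 0.74, [0.581, 0.042, 0.03])]
door_push [([249.0, 309.0], 0.65, [0.459, 0.076, 0.03]), ([243.0, 256.0], 0.33, [0.58, 0.045, 0.03])]
bottle []
bolt [([302.0, 204.0], 0.76, [0.678, 0.281, 0.03])]
ratchet [([209.0, 297.0], 0.61, [0.478, -0.137, 0.03])]
```

View pics/scene0.png

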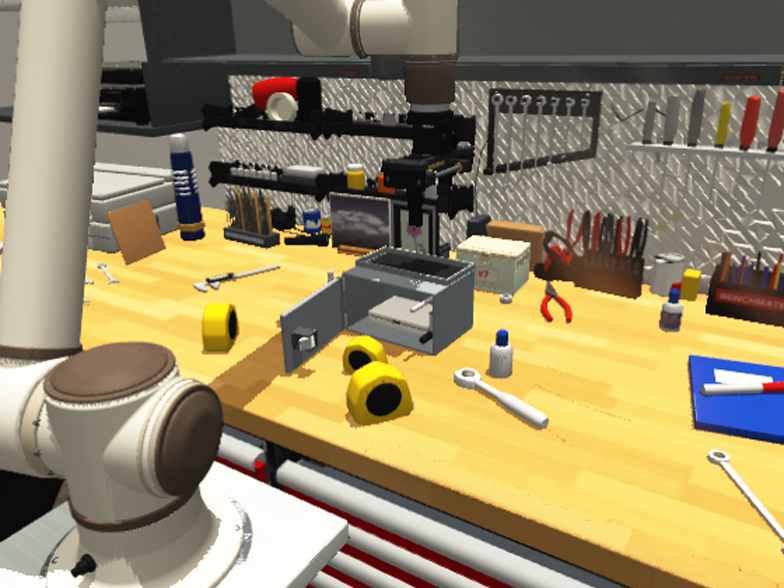

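View pics/side0.png

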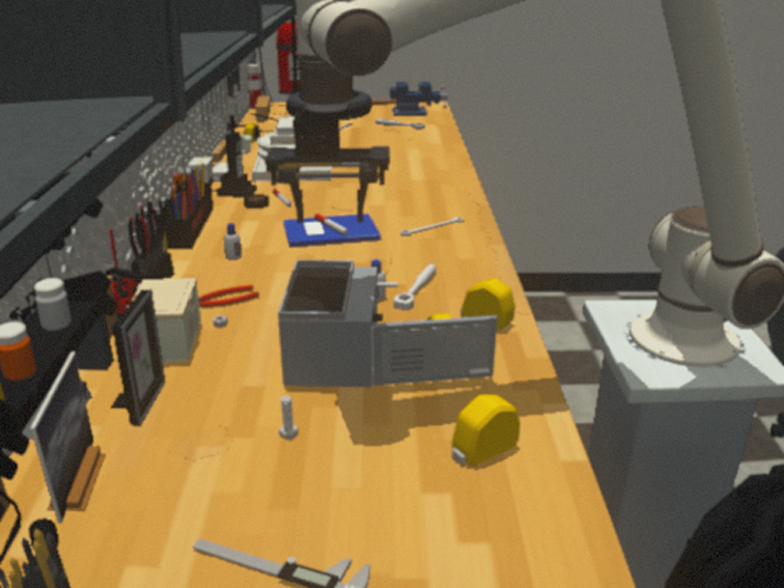

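The scene shows three tapes. The smallest, at about (365,352) in the scaled scene picture, sits in the door's sweep. The two larger ones stand nearer the robot, at (380,392), and left of the door, at (220,327). The door is open roughly square to the front and the cabinet is slightly yawed. Next is a wrist view.

Run:
```python
from h import *
s=sense();print(s["time_s"],s["tcp_pos"],np.round(s["ee_rot"],3).tolist())
m=camera_model("wrist");print(ray("wrist",210,280,m)[0],ray("wrist",210,280,m)[1],m["fx"])
save("wrist","w0")
```

```text
0.7 [6.24958509e-01 3.99288257e-05 2.30550084e-01] [[0.0, -1.0, -0.0], [-1.0, -0.0, -0.0], [0.0, 0.0, -1.0]]
[ 0.62542695 -0.07251593  0.38529183] [ 0.00887362  0.26985152 -0.96292629] 373.95172539844026
```

View pics/w0.png

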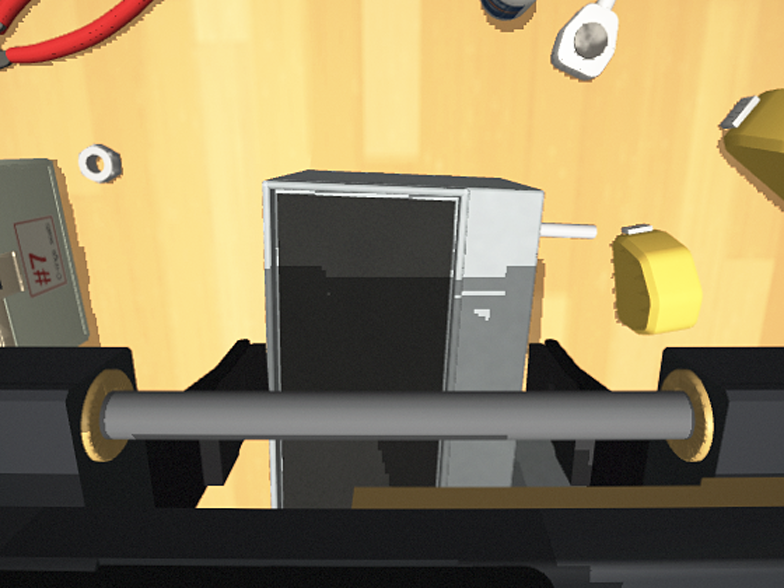

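The wrist view shows the tray rim's back-right corner at (265,183) and the roof's front-right corner at (543,190). The tape's top spans about (613–703, 225–335). I'll move the camera over the tape and door.

arm_command(
  motion=[
    [87, -25, 45, -20, 0, 0, 0],
    [87, -25, 45, -20, 0, 0, 0],
    [87, -25, 40, -20, 0, 0, 0],
    [87, 0, 0, 0, 0, 0, 0],
    [87, 0, 0, 0, 0, 0, 0],
  ],
)

```text
time_s: 1.25
tcp_pos: [0.5042, 0.0703, 0.2875]
ee_rot: [[0.002, -1.0, 0.003], [-1.0, -0.002, 0.001], [-0.001, -0.003, -1.0]]
wrist_force: [0.5, 0.4, 0.1]
gripper_width: 1.0
gripper_force: 0.0
```

Run:
```python
from h import *
import pickle
s=sense();print(s["time_s"],s["tcp_pos"])
m=camera_model("wrist");pickle.dump(m,open("w1.pkl","wb"))
save("wrist","w1")
print([(np.round(d["location"]),d["p"]) for d in find_in("tape_measure","wrist")])
m0=dict(m);m0["t"]=None
```

```text
1.25 [0.50415117 0.07030951 0.28748738]
[(array([126., 339.]), 0.9), (array([ 34., 440.]), 0.56), (array([341., 372.]), 0.56)]
```

View pics/w1.png

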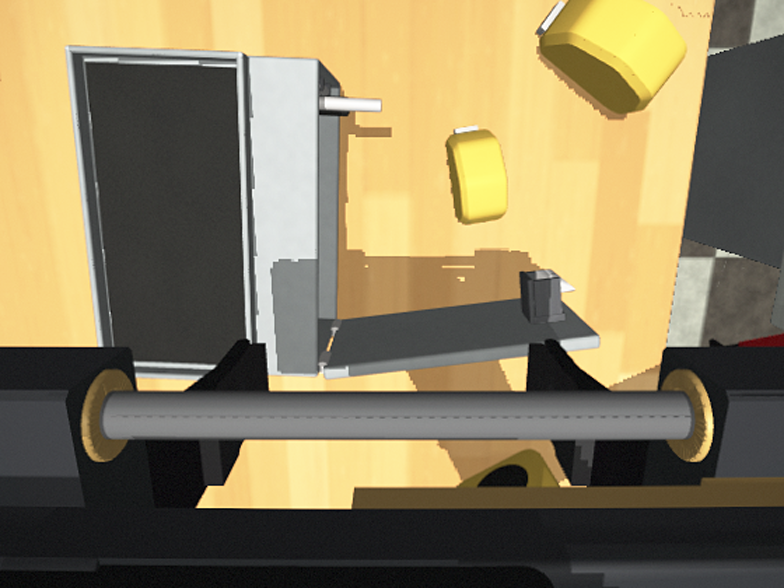

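The top view shows:
- Rim back-right at (67,47) and back-left at (103,372).
- Roof front-right at (320,60) and front-left at about (322,372).
- The door's top strip from (335,372) to the free end at (598,342).
- The tape's top surface at about x 470–507, y 130–220.

Run:
```python
from h import *
import pickle
m=pickle.load(open("w1.pkl","rb"))
f=lambda n,c,r,z:print(n,onz("wrist",r/1.4,c/1.4,z,m).round(4)[:2])
f("rimBR",67,47,.13);f("rimBL",103,372,.13);f("rimFR",243,53,.13);f("rimFL",253,377,.13);f("roofFR",320,60,.118);f("roofFL",322,372,.118)
f("doorfree out",598,348,.112);f("doorfree in",598,334,.112);f("door hinge out",326,377,.112);f("door h2",350,366,.112)
for n,c,r in(("tR0",503,140),("tR1",507,212),("tL0",470,150),("tL1",477,215),("tend0",480,128),("tend1",490,222)):f(n,c,r,.063 if 'tend' not in n else .045)
f("botL0",450,160,0.01);f("botL1",459,215,0.01)
# colour-mask outline
im=cv2.imread("pics/w1.png");h=cv2.cvtColor(im,cv2.COLOR_BGR2HSV)
print("cam",ray("wrist",0,0,m)[0])
cv2.imwrite("pics/w1c.png",cv2.resize(im[100:390,230:630],None,fx=2,fy=2,interpolation=cv2.INTER_CUBIC))
```

```text
rimBR [ 0.6882 -0.0566]
rimBL [0.6962 0.1387]
rimFR [ 0.5902 -0.0528]
rimFL [0.5982 0.1417]
roofFR [ 0.5493 -0.0509]
roofFL [0.5551 0.1434]
doorfree out [0.3689 0.1282]
doorfree in [0.37   0.1181]
door hinge out [0.5534 0.1498]
door h2 [0.5367 0.1416]
tR0 [ 0.4311 -0.0074]
tR1 [0.4255 0.0427]
tL0 [ 0.4539 -0.0005]
tL1 [0.4471 0.0449]
tend0 [ 0.4448 -0.0159]
tend1 [0.4343 0.0524]
botL0 [0.4626 0.0075]
botL1 [0.454  0.0516]
cam [ 0.5043533  -0.0024041   0.44212488]
```

View pics/w1c.png

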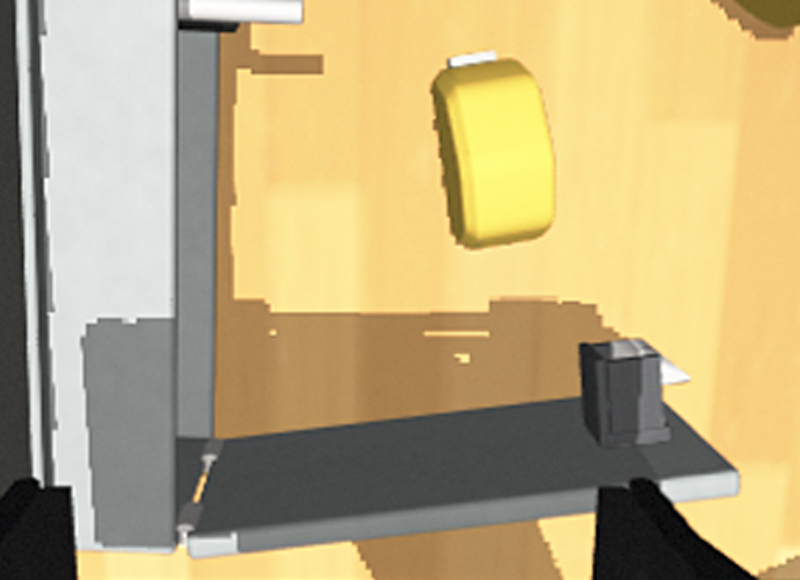

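arm_command(
  motion=[
    [87, 16, 21, 40, 0, 0, 0],
    [87, 15, 21, 40, 0, 0, 0],
    [87, 15, 21, 40, 0, 0, 0],
    [87, 0, 0, 0, 0, 0, -0.148],
    [87, 0, 0, 0, 0, 0, 0],
    [87, 0, 0, 0, 0, 0, 0],
  ],
)

```text
time_s: 1.95
tcp_pos: [0.4431, 0.0237, 0.1665]
ee_rot: [[0.144, -0.99, 0.001], [-0.99, -0.144, -0.0], [0.0, -0.001, -1.0]]
wrist_force: [0.1, -0.2, 0.1]
gripper_width: 1.001
gripper_force: 0.0
```

Run:
```python
from h import *
m=camera_model("wrist")
save("wrist","w2")
```

```text
(no output)
```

View pics/w2.png

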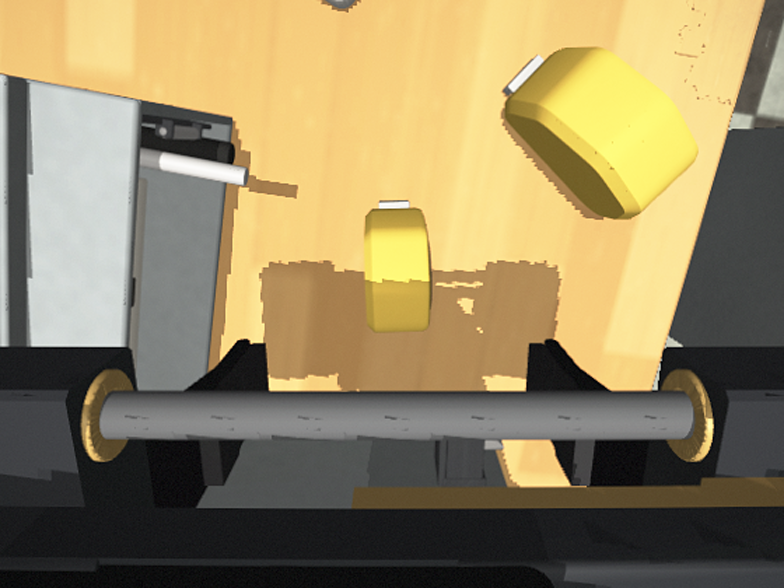

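The tape is aligned with the gripper, centred at column 398, and the big tape is clear of it. Descending to grasp.

arm_command(
  motion=[
    [87, 0, -2, 45, 0, 0, 0],
    [87, 0, 0, 45, 0, 0, 0],
    [87, 0, 0, 40, 0, 0, 0],
    [87, 0, 0, 0, 0, 0, 0],
    [20, 0, 0, 0, 0, 0, 0],
    [20, 0, 0, 0, 0, 0, 0],
    [20, 0, 0, 0, 0, 0, 0],
    [20, 0, 0, 0, 0, 0, 0],
  ],
)

```text
time_s: 2.8
tcp_pos: [0.4446, 0.0245, 0.038]
ee_rot: [[0.147, -0.989, 0.004], [-0.989, -0.147, 0.002], [-0.001, -0.004, -1.0]]
wrist_force: [-0.5, -0.1, -0.3]
gripper_width: 0.722
gripper_force: 0.0
```

arm_command(
  motion=[
    [20, 0, 0, 0, 0, 0, 0],
    [20, 0, 0, 0, 0, 0, 0],
    [20, 0, 0, 0, 0, 0, 0],
  ],
)

```text
time_s: 3.1
tcp_pos: [0.4435, 0.024, 0.0365]
ee_rot: [[0.147, -0.989, 0.0], [-0.989, -0.147, 0.0], [-0.0, -0.0, -1.0]]
wrist_force: [-0.3, 0.1, -0.3]
gripper_width: 0.447
gripper_force: 0.0
```

arm_command(
  motion=[
    [20, 0, 0, 0, 0, 0, 0],
    [20, 0, 0, 0, 0, 0, 0],
    [20, 0, 0, 0, 0, 0, 0],
    [20, 0, 0, 0, 0, 0, 0],
  ],
)

```text
time_s: 3.5
tcp_pos: [0.4435, 0.024, 0.0364]
ee_rot: [[0.148, -0.989, 0.0], [-0.989, -0.148, -0.0], [0.0, -0.0, -1.0]]
wrist_force: [-1.3, 0.0, 3.1]
gripper_width: 0.39
gripper_force: 29.6
```

arm_command(
  motion=[
    [20, 0, 0, -20, 0, 0, 0],
    [20, 0, 0, -35, 0, 0, 0],
    [20, 0, 0, -40, 0, 0, 0],
    [20, 0, 0, -40, 0, 0, 0],
    [20, 0, 0, -15, 0, 0, 0],
    [20, 0, 0, 0, 0, 0, 0],
    [20, 0, 0, 0, 0, 0, 0],
  ],
)

```text
time_s: 4.2
tcp_pos: [0.4422, 0.0238, 0.1849]
ee_rot: [[0.147, -0.989, -0.003], [-0.989, -0.147, 0.0], [-0.0, 0.003, -1.0]]
wrist_force: [-0.6, 0.7, -4.1]
gripper_width: 0.392
gripper_force: 29.6
```

arm_command(
  motion=[
    [20, 0, 0, -3, 0, 0, 0.09],
    [20, 0, 0, -3, 0, 0, 0.095],
    [20, -7, -40, 0, 0, 0, 0],
    [20, -7, -45, 0, 0, 0, 0],
    [20, -7, -45, 0, 0, 0, 0],
    [20, -7, -45, 0, 0, 0, 0],
    [20, -4, -25, 0, 0, 0, 0],
    [20, 0, 0, 0, 0, 0, 0],
  ],
)

```text
time_s: 5.0
tcp_pos: [0.6461, 0.0487, 0.1871]
ee_rot: [[-0.038, -0.999, -0.006], [-0.999, 0.038, -0.002], [0.002, 0.006, -1.0]]
wrist_force: [-1.9, -0.2, -2.5]
gripper_width: 0.39
gripper_force: 29.6
```

arm_command(
  motion=[
    [20, 0, 0, 0, 0, 0, 0],
    [20, 0, 0, 0, 0, 0, 0],
  ],
)

```text
time_s: 5.2
tcp_pos: [0.6429, 0.0483, 0.1904]
ee_rot: [[-0.037, -0.999, -0.004], [-0.999, 0.037, -0.001], [0.001, 0.004, -1.0]]
wrist_force: [-0.9, 0.8, -2.7]
gripper_width: 0.389
gripper_force: 29.6
```

Run:
```python
from h import *
save("side","s1")
```

```text
(no output)
```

View pics/s1.png

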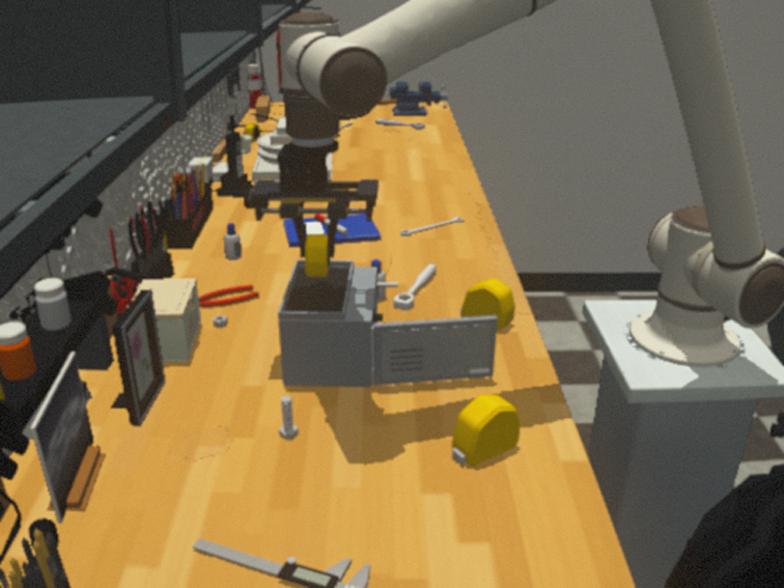

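The tape hangs over the middle of the tray at (317,255), clear of the rim. Lowering it.

arm_command(
  motion=[
    [20, 0, 0, 15, 0, 0, 0],
    [20, 0, 0, 12, 0, 0, 0],
    [20, 0, 0, 4, 0, 0, 0],
    [20, 0, 0, 2, 0, 0, 0],
    [20, 0, 0, 0, 0, 0, 0],
    [20, 0, 0, 0, 0, 0, 0],
  ],
)

```text
time_s: 5.85
tcp_pos: [0.6448, 0.0486, 0.1599]
ee_rot: [[-0.037, -0.999, 0.001], [-0.999, 0.037, 0.0], [-0.0, -0.001, -1.0]]
wrist_force: [-0.0, -0.2, -3.2]
gripper_width: 0.389
gripper_force: 29.6
```

arm_command(
  motion=[
    [20, 0, 0, 3, 0, 0, 0],
    [20, 0, 0, 1, 0, 0, 0],
    [20, 0, 0, 1, 0, 0, 0],
    [20, 0, 0, 0, 0, 0, 0],
    [20, 0, 0, 0, 0, 0, 0],
  ],
)

```text
time_s: 6.35
tcp_pos: [0.6445, 0.0486, 0.1545]
ee_rot: [[-0.037, -0.999, 0.0], [-0.999, 0.037, 0.0], [-0.0, -0.0, -1.0]]
wrist_force: [-0.4, 0.4, -0.6]
gripper_width: 0.39
gripper_force: 29.6
```

It has touched down, with the weight off the wrist. Releasing.

arm_command(
  motion=[
    [60, 0, 0, 0, 0, 0, 0],
    [60, 0, 0, 0, 0, 0, 0],
    [60, 0, 0, 0, 0, 0, 0],
    [60, 0, 0, 0, 0, 0, 0],
    [60, 0, 0, 0, 0, 0, 0],
  ],
)

```text
time_s: 6.85
tcp_pos: [0.6446, 0.0485, 0.1544]
ee_rot: [[-0.037, -0.999, 0.0], [-0.999, 0.037, 0.0], [-0.0, -0.0, -1.0]]
wrist_force: [-0.7, 0.1, -0.3]
gripper_width: 0.674
gripper_force: 0.0
```

arm_command(
  motion=[
    [60, 0, 0, -10, 0, 0, 0],
    [60, 0, 0, -30, 0, 0, 0],
    [60, 0, 0, -40, 0, 0, 0],
    [60, 0, 0, -20, 0, 0, 0],
    [0, 0, 0, 0, 0, 0, 0],
    [0, 0, 0, 0, 0, 0, 0],
  ],
)

```text
time_s: 7.45
tcp_pos: [0.6444, 0.0487, 0.255]
ee_rot: [[-0.037, -0.999, 0.001], [-0.999, 0.037, 0.001], [-0.001, -0.001, -1.0]]
wrist_force: [-0.3, 0.4, -1.0]
gripper_width: 0.584
gripper_force: 0.0
```

Run:
```python
from h import *
s=sense();print(s["time_s"],s["tcp_pos"])
a=capture("side")[120:330,160:400];b=capture("scene")[120:330,160:400]
cv2.imwrite("pics/s2.png",cv2.resize(np.hstack([a,b])[:,:,::-1],None,fx=1.6,fy=1.6,interpolation=cv2.INTER_CUBIC))
```

```text
7.45 [0.6444074  0.04866428 0.2550482 ]
```

View pics/s2.png

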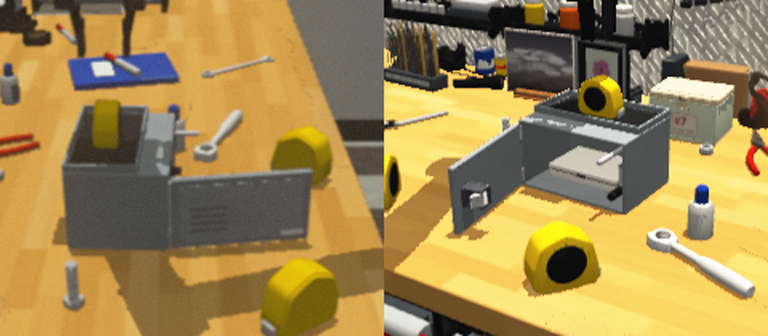

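The tape stands upright in the tray in both views. Now I'll move to the outer side of the door with the fingers shut.

arm_command(
  motion=[
    [0, -21, 45, 0, 0, 0, 0],
    [0, -20, 45, 0, 0, 0, 0],
    [0, -20, 45, 0, 0, 0, 0],
    [0, -20, 45, 0, 0, 0, 0],
    [0, -20, 45, 0, 0, 0, 0],
    [0, -20, 41, 0, 0, 0, 0],
    [0, 0, 0, 0, 0, 0, -0.145],
    [0, 0, 0, 0, 0, 0, 0],
  ],
)

```text
time_s: 8.35
tcp_pos: [0.3819, 0.1797, 0.2539]
ee_rot: [[0.111, -0.994, -0.001], [-0.994, -0.111, -0.001], [0.001, 0.001, -1.0]]
wrist_force: [0.2, -0.2, 0.6]
gripper_width: 0.007
gripper_force: 0.0
```

arm_command(
  motion=[
    [0, 0, 0, 0, 0, 0, 0],
    [0, 0, 0, 0, 0, 0, 0],
  ],
)

```text
time_s: 8.55
tcp_pos: [0.3836, 0.1789, 0.2537]
ee_rot: [[0.104, -0.995, -0.001], [-0.995, -0.104, -0.001], [0.001, 0.001, -1.0]]
wrist_force: [1.3, -0.4, 0.7]
gripper_width: 0.003
gripper_force: 0.0
```

```bash
cat >> h.py <<'E'
def tool_door():
    H=np.array([.557,.141]);s=sense();p=np.array(s["tcp_pos"]);R=np.array(s["ee_rot"])
    v=p[:2]-H;x=R[:2,0];y=R[:2,1]
    sh=np.array([-.037,-.9993]);th=np.arctan2(sh[1]*y[0]*-1+sh[0]*y[1]*1,sh@y)
    print("t",s["time_s"],"p",p.round(4),"r",round(v@y,4),"c",round(-v@x,4),"th_tool",round(-th,3),"F along tool x",round(float(np.array(s["wrist_force"])[:2]@x),1),"w",round(s["gripper_width"],2),"F",np.round(s["wrist_force"],1))
E
python3 -c "
from h import *
tool_door()"
```

```text
t 8.55 p [0.3836 0.1789 0.2537] r 0.1685 c 0.0558 th_tool 1.429 F along tool x 0.5 w 0.0 F [ 1.3 -0.4  0.7]
```

arm_command(
  motion=[
    [0, 0, 0, 45, 0, 0, 0],
    [0, 0, 0, 45, 0, 0, 0],
    [0, 0, 0, 45, 0, 0, 0],
    [0, 0, 0, 35, 0, 0, 0],
    [0, 0, 0, 0, 0, 0, 0],
    [0, 15, 0, 0, 0, 0, 0],
    [0, 10, 0, 0, 0, 0, 0],
    [0, 0, 0, 0, 0, 0, 0],
  ],
)

```text
time_s: 9.35
tcp_pos: [0.3866, 0.1536, 0.0858]
ee_rot: [[0.105, -0.994, 0.002], [-0.994, -0.105, 0.002], [-0.002, -0.002, -1.0]]
wrist_force: [-0.6, -0.1, 0.9]
gripper_width: 0.005
gripper_force: 0.0
```

```bash
python3 -c "
from h import *
tool_door();save('side','s3',1)
m=camera_model('side');print(capture('wrist').shape)
cv2.imwrite('pics/s3.png',cv2.resize(cv2.imread('pics/s3.png')[150:330,150:400],None,fx=2.5,fy=2.5))"
```

```text
t 9.35 p [0.3866 0.1536 0.0858] r 0.1681 c 0.0304 th_tool 1.428 F along tool x -0.0 w 0.0 F [-0.6 -0.1  0.9]
(420, 560, 3)
```

View pics/s3.png

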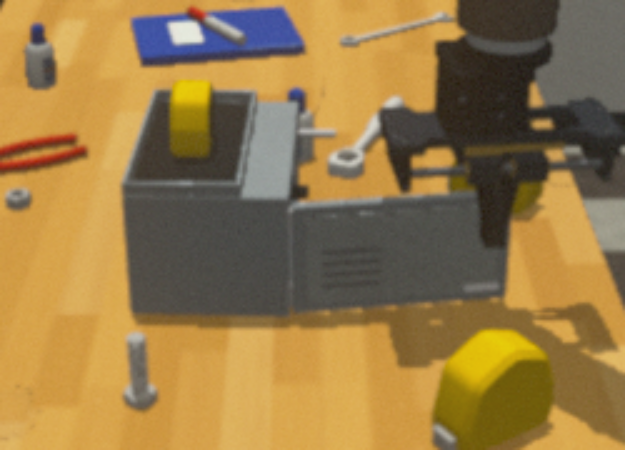

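The shut fingers stand in front of the door's outer face near the free edge, at about (493,225). Starting the sweep along the door's arc.

arm_command(
  motion=[
    [0, 6, 0, 0, 0, 0, 0],
    [0, 5, 0, 0, 0, 0, 0],
    [0, 13, 1, 0, 0, 0, -0.08],
    [0, 13, 1, 0, 0, 0, -0.08],
    [0, 13, 1, 0, 0, 0, -0.08],
    [0, 13, 1, 0, 0, 0, -0.08],
    [0, 13, 1, 0, 0, 0, -0.08],
    [0, 13, 1, 0, 0, 0, -0.08],
  ],
)

```text
time_s: 10.25
tcp_pos: [0.4047, 0.0675, 0.0844]
ee_rot: [[0.558, -0.83, -0.0], [-0.83, -0.558, 0.0], [-0.0, -0.0, -1.0]]
wrist_force: [-0.2, 0.9, 0.3]
gripper_width: 0.006
gripper_force: 0.2
```

```bash
python3 -c "
from h import *
tool_door()"
```

```text
t 10.25 p [0.4047 0.0675 0.0844] r 0.1674 c 0.0239 th_tool 0.942 F along tool x -0.8 w 0.01 F [-0.2  0.9  0.3]
```

arm_command(
  motion=[
    [0, 13.5, 1.3, 0, 0, 0, -0.08],
    [0, 13.5, 1.3, 0, 0, 0, -0.08],
    [0, 13.5, 1.3, 0, 0, 0, -0.08],
    [0, 13.5, 1.3, 0, 0, 0, -0.08],
    [0, 13.5, 1.3, 0, 0, 0, -0.08],
    [0, 10, 1, 0, 0, 0, -0.06],
    [0, 7, 1, 0, 0, 0, -0.04],
    [0, 3, 0, 0, 0, 0, -0.02],
  ],
)

```text
time_s: 11.05
tcp_pos: [0.462, 0.002, 0.0843]
ee_rot: [[0.895, -0.446, -0.0], [-0.446, -0.895, -0.0], [-0.0, 0.0, -1.0]]
wrist_force: [-0.2, 0.1, 0.7]
gripper_width: 0.002
gripper_force: 0.1
```

```bash
python3 -c "
from h import *
tool_door()
b=capture('scene')[120:330,130:430];cv2.imwrite('pics/s4.png',cv2.resize(b[:,:,::-1],None,fx=2.4,fy=2.4,interpolation=cv2.INTER_CUBIC))"
```

```text
t 11.05 p [0.462  0.002  0.0843] r 0.1668 c 0.023 th_tool 0.425 F along tool x -0.2 w 0.0 F [-0.2  0.1  0.7]
```

View pics/s4.png

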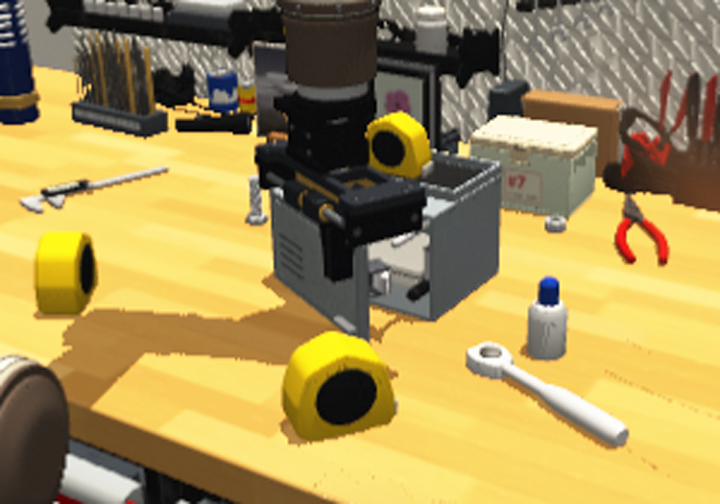

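The door follows the fingers, the tape still stands in the tray, and the opening is clear. Continuing more slowly.

arm_command(
  motion=[
    [0, 5, 0.4, 0, 0, 0, -0.03],
    [0, 5, 0.4, 0, 0, 0, -0.03],
    [0, 5, 0.4, 0, 0, 0, -0.03],
    [0, 4, 0.4, 0, 0, 0, -0.025],
    [0, 3, 0.3, 0, 0, 0, -0.02],
    [0, 3, 0.2, 0, 0, 0, -0.015],
    [0, 2, 0.2, 0, 0, 0, -0.01],
    [0, 2, 0.2, 0, 0, 0, -0.01],
  ],
)

```text
time_s: 11.9
tcp_pos: [0.4876, -0.0108, 0.0843]
ee_rot: [[0.958, -0.288, -0.0], [-0.288, -0.958, -0.0], [-0.0, 0.0, -1.0]]
wrist_force: [-0.3, -0.6, 0.5]
gripper_width: 0.006
gripper_force: 0.1
```

```bash
python3 -c "
from h import *
tool_door()"
```

```text
t 11.9 p [ 0.4876 -0.0108  0.0843] r 0.1654 c 0.0228 th_tool 0.255 F along tool x -0.1 w 0.01 F [-0.3 -0.6  0.5]
```

arm_command(
  motion=[
    [0, 2, 0.1, 0, 0, 0, -0.012],
    [0, 2, 0.1, 0, 0, 0, -0.012],
    [0, 2, 0.1, 0, 0, 0, -0.012],
    [0, 2, 0.1, 0, 0, 0, -0.012],
    [0, 1.5, 0, 0, 0, 0, -0.01],
    [0, 1.5, 0, 0, 0, 0, -0.01],
  ],
)

```text
time_s: 12.5
tcp_pos: [0.4976, -0.0143, 0.0842]
ee_rot: [[0.975, -0.222, -0.001], [-0.222, -0.975, -0.0], [-0.001, 0.001, -1.0]]
wrist_force: [-2.1, 0.5, 1.3]
gripper_width: 0.009
gripper_force: 0.8
```

```bash
python3 -c "
from h import *
tool_door()"
```

```text
t 12.5 p [ 0.4976 -0.0143  0.0842] r 0.1646 c 0.0234 th_tool 0.187 F along tool x -2.1 w 0.01 F [-2.1  0.5  1.3]
```

arm_command(
  motion=[
    [0, 1.2, 0.6, 0, 0, 0, -0.007],
    [0, 1.2, 0.6, 0, 0, 0, -0.007],
    [0, 1.2, 0.6, 0, 0, 0, -0.007],
    [0, 1.2, 0.6, 0, 0, 0, -0.007],
    [0, 1, 0.2, 0, 0, 0, -0.006],
    [0, 1, 0.2, 0, 0, 0, -0.006],
  ],
)

```text
time_s: 13.1
tcp_pos: [0.504, -0.0183, 0.0842]
ee_rot: [[0.983, -0.183, -0.0], [-0.183, -0.983, 0.0], [-0.0, 0.0, -1.0]]
wrist_force: [-2.3, 2.4, 0.0]
gripper_width: 0.006
gripper_force: 1.1
```

```bash
python3 -c "
from h import *
tool_door()"
```

```text
t 13.1 p [ 0.504  -0.0183  0.0842] r 0.1663 c 0.0229 th_tool 0.147 F along tool x -2.7 w 0.01 F [-2.3  2.4  0. ]
```

arm_command(
  motion=[
    [0, 1, 0.1, 0, 0, 0, -0.006],
    [0, 1, 0.1, 0, 0, 0, -0.006],
    [0, 1, 0.1, 0, 0, 0, -0.006],
    [0, 0.8, 0.1, 0, 0, 0, -0.005],
    [0, 0.8, 0.1, 0, 0, 0, -0.005],
  ],
)

```text
time_s: 13.6
tcp_pos: [0.5075, -0.0195, 0.0841]
ee_rot: [[0.988, -0.156, -0.002], [-0.156, -0.988, 0.0], [-0.002, 0.0, -1.0]]
wrist_force: [-4.7, 3.5, 2.5]
gripper_width: 0.002
gripper_force: 3.0
```

```bash
python3 -c "
from h import *
tool_door()"
```

```text
t 13.6 p [ 0.5075 -0.0195  0.0841] r 0.1662 c 0.0238 th_tool 0.12 F along tool x -5.1 w 0.0 F [-4.7  3.5  2.5]
```

arm_command(
  motion=[
    [0, 0.8, 0, 0, 0, 0, -0.005],
    [0, 0.8, 0, 0, 0, 0, -0.005],
    [0, 0.6, 0, 0, 0, 0, -0.004],
  ],
)

```text
time_s: 13.9
tcp_pos: [0.5091, -0.02, 0.0841]
ee_rot: [[0.99, -0.142, -0.004], [-0.142, -0.99, -0.0], [-0.004, 0.001, -1.0]]
wrist_force: [-6.7, 2.8, 3.2]
gripper_width: 0.002
gripper_force: 3.4
```

```bash
python3 -c "
from h import *
tool_door()"
```

```text
t 13.9 p [ 0.5091 -0.02    0.0841] r 0.1661 c 0.0245 th_tool 0.106 F along tool x -7.1 w 0.0 F [-6.7  2.8  3.2]
```

arm_command(
  motion=[
    [0, 0.8, 0, 0, 0, 0, -0.005],
    [0, 0.6, 0, 0, 0, 0, -0.004],
  ],
)

```text
time_s: 14.1
tcp_pos: [0.5102, -0.0203, 0.0842]
ee_rot: [[0.991, -0.134, -0.004], [-0.134, -0.991, -0.001], [-0.004, 0.001, -1.0]]
wrist_force: [-6.9, 2.0, 3.7]
gripper_width: 0.005
gripper_force: 3.6
```

```bash
python3 -c "
from h import *
tool_door()"
```

```text
t 14.1 p [ 0.5102 -0.0203  0.0842] r 0.1661 c 0.0249 th_tool 0.097 F along tool x -7.1 w 0.0 F [-6.9  2.   3.7]
```

arm_command(
  motion=[
    [0, 0.8, 0, 0, 0, 0, -0.003],
    [0, 0.6, 0, 0, 0, 0, -0.003],
  ],
)

```text
time_s: 14.3
tcp_pos: [0.5113, -0.0206, 0.0841]
ee_rot: [[0.992, -0.128, -0.005], [-0.128, -0.992, -0.001], [-0.005, 0.001, -1.0]]
wrist_force: [-7.3, 2.7, 3.5]
gripper_width: 0.003
gripper_force: 3.9
```

```bash
python3 -c "
from h import *
tool_door()"
```

```text
t 14.3 p [ 0.5113 -0.0206  0.0841] r 0.1661 c 0.0247 th_tool 0.091 F along tool x -7.5 w 0.0 F [-7.3  2.7  3.5]
```

arm_command(
  motion=[
    [0, 0.8, 0, 0, 0, 0, -0.004],
    [0, 0.6, 0, 0, 0, 0, -0.003],
  ],
)

```text
time_s: 14.5
tcp_pos: [0.5124, -0.0209, 0.0841]
ee_rot: [[0.993, -0.121, -0.006], [-0.121, -0.993, -0.001], [-0.005, 0.002, -1.0]]
wrist_force: [-8.8, 1.7, 5.5]
gripper_width: 0.007
gripper_force: 4.2
```

```bash
python3 -c "
from h import *
tool_door()"
```

```text
t 14.5 p [ 0.5124 -0.0209  0.0841] r 0.1661 c 0.0247 th_tool 0.084 F along tool x -9.0 w 0.01 F [-8.8  1.7  5.5]
```

arm_command(
  motion=[
    [0, 0.7, 0, 0, 0, 0, -0.004],
    [0, 0.6, 0, 0, 0, 0, -0.003],
  ],
)

```text
time_s: 14.7
tcp_pos: [0.5134, -0.0212, 0.0841]
ee_rot: [[0.993, -0.114, -0.006], [-0.114, -0.993, -0.001], [-0.006, 0.002, -1.0]]
wrist_force: [-6.9, 0.3, 4.3]
gripper_width: 0.004
gripper_force: 4.0
```

```bash
python3 -c "
from h import *
tool_door()"
```

```text
t 14.7 p [ 0.5134 -0.0212  0.0841] r 0.1661 c 0.0248 th_tool 0.077 F along tool x -6.9 w 0.0 F [-6.9  0.3  4.3]
```

arm_command(
  motion=[
    [0, 0.6, 0, 0, 0, 0, -0.003],
    [0, 0, 0, 0, 0, 0, 0],
  ],
)

```text
time_s: 14.9
tcp_pos: [0.5144, -0.0214, 0.0841]
ee_rot: [[0.994, -0.111, -0.005], [-0.111, -0.994, -0.001], [-0.005, 0.002, -1.0]]
wrist_force: [-7.3, 1.1, 3.3]
gripper_width: 0.009
gripper_force: 3.4
```

arm_command(
  motion=[
    [0, 0.6, 0, 0, 0, 0, -0.003],
    [0, 0, 0, 0, 0, 0, 0],
  ],
)

```text
time_s: 15.1
tcp_pos: [0.5157, -0.0216, 0.0842]
ee_rot: [[0.994, -0.108, -0.004], [-0.108, -0.994, -0.001], [-0.004, 0.002, -1.0]]
wrist_force: [-3.8, -0.9, 2.8]
gripper_width: 0.006
gripper_force: 2.3
```

```bash
python3 -c "
from h import *
tool_door()"
```

```text
t 15.1 p [ 0.5157 -0.0216  0.0842] r 0.1661 c 0.0235 th_tool 0.071 F along tool x -3.7 w 0.01 F [-3.8 -0.9  2.8]
```

arm_command(
  motion=[
    [0, 0.6, 0, 0, 0, 0, -0.003],
    [0, 0, 0, 0, 0, 0, 0],
  ],
)

```text
time_s: 15.3
tcp_pos: [0.5177, -0.0213, 0.0842]
ee_rot: [[0.995, -0.105, -0.001], [-0.105, -0.995, -0.001], [-0.001, 0.001, -1.0]]
wrist_force: [-1.7, -2.0, 0.4]
gripper_width: 0.005
gripper_force: 0.9
```

arm_command(
  motion=[
    [0, 0.5, 0, 0, 0, 0, -0.002],
    [0, 0, 0, 0, 0, 0, 0],
  ],
)

```text
time_s: 15.5
tcp_pos: [0.52, -0.0205, 0.0847]
ee_rot: [[0.995, -0.102, 0.003], [-0.102, -0.995, 0.0], [0.003, -0.001, -1.0]]
wrist_force: [-0.9, 0.1, -0.4]
gripper_width: 0.005
gripper_force: 0.2
```

arm_command(
  motion=[
    [0, 0.6, 0, 0, 0, 0, 0],
    [0, 0, 0, 0, 0, 0, 0],
  ],
)

```text
time_s: 15.7
tcp_pos: [0.52, -0.0206, 0.0846]
ee_rot: [[0.995, -0.102, 0.002], [-0.102, -0.995, 0.0], [0.002, -0.001, -1.0]]
wrist_force: [0.1, 0.3, 1.4]
gripper_width: 0.007
gripper_force: 0.1
```

arm_command(
  motion=[
    [0, 0.6, 0, 0, 0, 0, 0],
    [0, 0, 0, 0, 0, 0, 0],
  ],
)

```text
time_s: 15.9
tcp_pos: [0.52, -0.0208, 0.0844]
ee_rot: [[0.995, -0.102, 0.001], [-0.102, -0.995, 0.0], [0.001, -0.0, -1.0]]
wrist_force: [-0.3, 0.5, 0.3]
gripper_width: 0.002
gripper_force: 0.2
```

arm_command(
  motion=[
    [0, 0.8, 0, 0, 0, 0, 0],
    [0, 0, 0, 0, 0, 0, 0],
  ],
)

```text
time_s: 16.1
tcp_pos: [0.5201, -0.021, 0.0842]
ee_rot: [[0.995, -0.103, -0.001], [-0.103, -0.995, 0.0], [-0.001, 0.0, -1.0]]
wrist_force: [-1.6, 1.1, 1.5]
gripper_width: 0.01
gripper_force: 1.2
```

arm_command(
  motion=[
    [0, 0.8, 0, 0, 0, 0, 0],
    [0, 0, 0, 0, 0, 0, 0],
  ],
)

```text
time_s: 16.3
tcp_pos: [0.5204, -0.0211, 0.0841]
ee_rot: [[0.995, -0.103, -0.002], [-0.103, -0.995, -0.0], [-0.002, 0.0, -1.0]]
wrist_force: [-5.3, 1.6, 2.5]
gripper_width: 0.007
gripper_force: 2.3
```

The force peaked at 9 N, dropped to zero with a jump, and now rises at about 12 N/mm, so the latch has snapped onto the buffer. Backing off and checking.

arm_command(
  motion=[
    [0, -1, 0, 0, 0, 0, 0],
    [0, -2, 0, 0, 0, 0, 0],
    [0, -5, 0, 0, 0, 0, 0],
    [0, -15, 0, 0, 0, 0, 0],
    [0, -30, 0, 0, 0, 0, 0],
    [0, 0, 0, 0, 0, 0, 0],
    [0, 0, 0, -40, 0, 0, 0],
    [0, 0, 0, -40, 0, 0, 0],
  ],
)

```text
time_s: 17.1
tcp_pos: [0.4684, -0.0159, 0.1648]
ee_rot: [[0.995, -0.102, -0.001], [-0.102, -0.995, -0.001], [-0.001, 0.001, -1.0]]
wrist_force: [1.1, 0.4, -0.4]
gripper_width: 0.003
gripper_force: 0.0
```

arm_command(
  motion=[
    [0, -30, 0, -40, 0, 0, 0],
    [0, -30, 0, -40, 0, 0, 0],
    [0, 0, 0, 0, 0, 0, 0],
    [0, 0, 0, 0, 0, 0, 0],
  ],
)

```text
time_s: 17.5
tcp_pos: [0.4093, -0.0093, 0.2458]
ee_rot: [[0.995, -0.102, 0.005], [-0.102, -0.995, 0.002], [0.005, -0.002, -1.0]]
wrist_force: [-0.3, 0.4, -0.2]
gripper_width: 0.009
gripper_force: 0.0
```

Run:
```python
from h import *
tool_door()
# predicted free outer-edge px for some angles vs image gradient
H=np.array([.557,.141]);
im=cv2.cvtColor(save("side","s5"),cv2.COLOR_RGB2GRAY).astype(int)
for t in("tape_measure","door_push","bolt"):
    print(t,[(np.round(d["location"]).tolist(),round(d["p"],2)) for d in find_in(t,"side")[:4]])
def P(th,z,r=.19,c=.010):
    d=np.cos(th)*np.array([-.037,-.999])+np.sin(th)*np.array([-.999,.037]);n=np.cos(th)*np.array([-.999,.037])+np.sin(th)*np.array([.037,.999])
    return np.r_[H+r*d+c*n,z]
for th in(0,.06,.1,.15,.2,.3):
    print(th,"side free-top",proj("side",P(th,.112))[0].round(1),"scene",proj("scene",P(th,.112))[0].round(1),"mid side",proj("side",P(th,.06))[0].round(1), "mid scene",proj("scene",P(th,.06))[0].round(1))
sc=cv2.cvtColor(save("scene","s6"),cv2.COLOR_RGB2GRAY).astype(int)
r,c=proj("side",P(.06,.112))[0][::-1].round().astype(int)
print(im[r+5,c-15:c+30])
r,c=proj("scene",P(.06,.06))[0][::-1].round().astype(int);print(r,c);print(sc[r,c-40:c+40])
for t in("tape_measure","door_push"):
    print(t,[(np.round(d["location"]).tolist(),round(d["p"],2)) for d in find_in(t,"scene")[:4]])
print(proj("scene",P(.06,.085,.168)),proj("scene",P(.2,.085,.168)))
```

```text
t 17.5 p [ 0.4093 -0.0093  0.2458] r 0.1646 c 0.1316 th_tool 0.065 F along tool x -0.3 w 0.01 F [-0.3  0.4 -0.2]
tape_measure [([196.0, 227.0], 0.65), ([218.0, 351.0], 0.62), ([307.0, 347.0], 0.55)]
door_push [([232.0, 272.0], 0.66)]
bolt [([302.0, 202.0], 0.83)]
0 side free-top [273.3 194. ] scene [307. 213.] mid side [273.4 213.4] mid scene [307.  233.2]
0.06 side free-top [278.  194.3] scene [304.1 214.5] mid side [278.  213.7] mid scene [304.1 234.9]
0.1 side free-top [281.1 194.5] scene [302.  215.5] mid side [281.1 213.9] mid scene [302.1 236. ]
0.15 side free-top [285.  194.8] scene [299.2 216.8] mid side [284.9 214.2] mid scene [299.3 237.3]
0.2 side free-top [288.9 195.2] scene [296.2 217.9] mid side [288.7 214.7] mid scene [296.4 238.6]
0.3 side free-top [296.5 196.3] scene [289.7 220.1] mid side [296.1 215.8] mid scene [290. 241.]
[146 151 148 148 144 112 102 111 116 119 135 147 149 134 118 144 167 171
 170 171 169 170 168 169 170 170 167 164 162 167 165 163 164 168 176 197
 205 200 190 170 151 132 104  94  97]
235 304
[ 78  81  80  81  81  83  81  83  81  80  82  82  82  83  82  83  84  81
  83  84  83  85  85  87  86  86  86  85  83  83  84  86  87  86  85  87
  76  75  74  78  84  84  75 106 105  76  78  81  82  80  80  81  82  82
  80  81  82  82  81  81  82  82  81  82  81  80  81  83  82  92  86 159
 198 216 216 218 218 219 221 223]
tape_measure [([181.0, 296.0], 0.86), ([237.0, 157.0], 0.7)]
door_push [([227.0, 275.0], 0.72)]
[[296.46919224 222.98541337]] [[289.4891305  226.02880927]]
```

The side view puts the door's free edge at column 277–278. The prediction for 0.06 rad is 278, and 0.15 rad would give 285, so the door is latched. The networks also find the tape in the tray.

```bash
python3 -c "
from station import *
print(finish_job())"
```

```text
the job is handed in; nothing more can be done
None
```

I stood the smallest tape measure upright in the tray, then pushed the door shut until the latch snapped in. It stayed shut at about 0.06 rad after I let go, the highest push reading was about 9 N, and I handed the job in at about 18 s.

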